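# Put the polishing drums and keyed collar away on a goldsmith's bench

## Task

Clear the polishing things off the goldsmith's bench: stand both cream felt drums upright on the floor of the green tray and both brick-red rubber drums upright on the floor of the bare steel tray, and put the brass collar on the steel D-shaped post, turned so that the flat of its bore meets the flat of the post (red mark to red mark), all the way down onto the wooden base. Do not push or knock over the small blue jar with the white lid. Any order will do.

Things in the scene. Friction and masses are not known exactly. Their poses are not given: they have to be found in the camera images.
- felt_a: Cream hard-felt polishing drum with a small brass hub spot on top: solid upright cylinder, 36 mm in diameter and 32 mm tall, 20 to 70 g; origin at the centre of its underside, z up along its axis. Loose. Its yaw means nothing. Same as felt_b.
- felt_b: The second cream hard-felt drum, same shape and frame as felt_a.
- rubber_a: Brick-red abrasive rubber drum with a dark steel hub spot on top: solid upright cylinder, 36 mm in diameter and 32 mm tall, 20 to 70 g; origin at the centre of its underside, z up along its axis. Loose. Its yaw means nothing. Same as rubber_b.
- rubber_b: The second brick-red rubber drum, same shape and frame as rubber_a.
- collar: Round brass collar, 48 mm outer diameter, 24 mm tall, about 0.22 kg, lying flat with its D-shaped through bore upright: bore radius 14 mm, cut off by a flat 4 mm from the axis on its +x side. A red line on the top face runs outward from the flat along +x. Origin at the centre of its underside, on the outer cylinder's axis. Loose.
- green_tray: Green plastic tray for felt drums: open rectangular tray fixed to the bench, 100 mm (its x) by 130 mm (its y) outside, 18 mm tall over all, walls 4 mm thick, inner floor 4 to 5 mm above the bench; origin at the centre of its underside. 
- steel_tray: Bare grey steel tray for rubber drums: open rectangular tray fixed to the bench, 100 mm (its x) by 130 mm (its y) outside, 18 mm tall over all, walls 4 mm thick, inner floor 4 to 5 mm above the bench; origin at the centre of its underside. 
- post_stand: Fixed pale wood base, 94 x 94 x 10 mm, with a central steel D-post: radius 12 mm, flat 2 mm from the axis on its +x side, so 2 mm play in the collar, which fits one way only (within 0.15 rad). Full section up to 41 mm above the bench, then a tip 3 mm smaller all round to 45 mm. Red line on the base along +x. Origin: centre of the underside, on the post axis. Seated collar: underside at 10 mm.
- jar: Small blue jar with a white lid, 40 mm in diameter, 48 mm tall, loose, standing among the drums: a bystander. Origin at the centre of its underside.
- bur_block: Green block, 75 mm (its x) by 125 mm (its y) by 26 mm tall, full of thin upright steel burs that reach to about 62 mm above the bench; fixed, a bystander among the targets. Origin at the centre of its underside.

How it is judged:
At the end, for the whole second after the job is handed in: Felt drums upright (0.15 rad) on the green tray's floor, rubber drums on the steel tray's, undersides under 10 mm above the tray's; collar on the post within 6 mm of its axis, level (0.1 rad), turned within 0.4 rad, underside under 12.5 mm above the bench; all and the jar at rest (x of felt_a in the frame of green_tray between -0.046 and 0.046 m and y of felt_a in the frame of green_tray between -0.061 and 0.061 m and z of felt_a in the frame of green_tray between 0 and 0.01 m and angle between each of felt_a, felt_b, rubber_a, rubber_b's own z axis and vertical below 0.15 rad and x of felt_b in the frame of green_tray between -0.046 and 0.046 m and y of felt_b in the frame of green_tray between -0.061 and 0.061 m and z of felt_b in the frame of green_tray between 0 and 0.01 m and x of rubber_a in the frame of steel_tray between -0.046 and 0.046 m and y of rubber_a in the frame of steel_tray between -0.061 and 0.061 m and z of rubber_a in the frame of steel_tray between 0 and 0.01 m and x of rubber_b in the frame of steel_tray between -0.046 and 0.046 m and y of rubber_b in the frame of steel_tray between -0.061 and 0.061 m and z of rubber_b in the frame of steel_tray between 0 and 0.01 m and horizontal distance between collar and post_stand below 0.006 m and z of collar in the frame of post_stand between 0.006 and 0.0125 m and angle between collar's own z axis and vertical below 0.1 rad and angle between the x axis of collar and the x axis of post_stand, either way round below 0.4 rad and linear speed of each of felt_a, rubber_a, collar, felt_b, rubber_b, jar below 0.02 m/s); the robot touches nothing.
It fails at once if the small blue jar is pushed more than 15 mm or tipped (distance of jar from where it was at the start of the episode above 0.015 m or angle between jar's own z axis and vertical above 0.35 rad).
It also fails if it takes over 115 s, if anything falls off the work surface, if the arm or the gripper's body presses on something with over 40 N, if the wrist force passes 120 N, or if a joint passes its speed limit or range.

## Robot

A 6-joint arm with a two-finger parallel gripper is mounted at the origin on the work surface. World frame = base frame: x ahead of the robot, y to its left, z up, the work surface at z = 0. Lengths are in m, angles in rad, forces in N, time in s.
With the tool pointing down it reaches from about 0.375 to 0.975 m from the base axis. Payload 3.8 kg.
Tool frame: the origin (TCP) lies midway between the tips of the shut fingers; the grasp point (between the pads) lies 19 mm behind it; z points along the fingers, y is the line along which they close (so a half turn about z gives the same grasp; the last joint's range is limited). The gripper opens to 88 mm and grips with 3 to 60 N. Pads are 18 mm wide; open, the fingers measure 123 mm over their backs; the gripper's body (75 mm by 187 mm) begins 45 mm behind the grasp point.
Start: joints at [1.069, 0.264, 1.604, -0, 1.274, -0.037], TCP at [0.303, 0.603, 0.239] pointing down, gripper open.
Joint ranges: [-2.63, 2.63], [-0.94, 2.18], [0.31, 2.57], [-1.31, 4.45], [0, 2.66], [-2.55, 2.55]. Speed limits (rad/s): [2.57, 2.57, 3.14, 3.14, 3.14, 3.14].

## Interface

Orientations are given as a rotation vector (axis times angle).
In Python, from cell import manip, inverse_kinematics, cams, order gives the robot as it stands. Calls block until the motion is done:
- manip.move_pose(position, orientation): joint-space move of the TCP to a pose.
- manip.move_linear(position, rate=0.15, rot=None): straight line of the TCP; rot=None keeps the orientation; rate is the mean speed in m/s.
- manip.set_joints(angles): joint-space move.
- manip.set_gripper(opening, force=None): finger opening in m; force is the grip in N (None keeps the last); returns when the fingers have stopped.
- manip.dwell(seconds).
- inverse_kinematics(position, orientation): joint angles nearest the present ones, or None.
- manip.state(): the state.
- cams.capture(name): name is "scene" or "side" or "wrist"; returns a dict with "image" (480x640x3 uint8, blue, green, red), "z_map" (480x640 float32, m along the optical axis (not along the pixel's ray), 0 where there is no reading), "intrinsics" (3x3 intrinsics, pixels), "position" and "orientation" of the camera in the world; the wrist camera has in their place "T_tool_cam" (4x4, takes a point from camera to tool coordinates, whose origin is the TCP and whose axes are the flange's). Camera axes: x right, y down, z forward; pixel columns grow to the right and rows downward; lengths in m; the calibration is good to about 2 mm. A picture is of the moment at which its call begins: read the wrist's pose just before it.
A pose or a line that the arm cannot do raises manip.IKError and nothing moves.
- order.close_job(): hands the job in; it is judged then, once.
The state is a dict: "clock": time; "joint_pos": joint angles; "joint_velocities": joint speeds; "tau": joint torques, N m; "tool_pos": TCP position; "tcp_rot": TCP orientation; "contact_force": force on the tool from outside, world axes, zero at the start; "moment": the same for the moment, N m; "gripper_width": finger opening in m; "grasp_force": force on a finger pad.
Only numpy, scipy, OpenCV 4.12 (cv2) and the standard library are available. Lean on these libraries where they do the work, as an engineer would, in place of code of your own. Each camera call takes 0.05 s, during which the arm holds its last target. There are 200 camera calls.

## Working session

There is one attempt and no reset: what is moved stays moved. The work goes in short steps, each a Python script; the robot and the scene stay as the last script left them, time stands still between calls to the robot, and variables do not carry over. Pictures are saved under pics/ and viewed, at most 14 in all, crops included, and the job is handed in when it is done.

```bash
ls; mkdir -p pics; python3 - <<'E'
from cell import manip,cams
import cv2,numpy as np
for n in ("scene","side"):
    c=cams.capture(n); cv2.imwrite(f"pics/{n}0.png",c["image"]); np.savez(f"{n}0.npz",**{k:c[k] for k in c})
    print(n,{k:(c[k] if k not in("image","z_map") else c[k].shape) for k in c})
print(manip.state())
E
```

```text
pics
scene {'image': (480, 640, 3), 'z_map': (480, 640), 'intrinsics': array([[592.81885422,   0.        , 317.09867228],
       [  0.        , 592.81885422, 233.24910288],
       [  0.        ,   0.        ,   1.        ]]), 'position': array([0.88680515, 0.49385413, 0.94386162]), 'orientation': array([-0.90518855, -2.68531563,  0.82965812])}
side {'image': (480, 640, 3), 'z_map': (480, 640), 'intrinsics': array([[602.5624075 ,   0.        , 321.54926913],
       [  0.        , 602.5624075 , 241.28107675],
       [  0.        ,   0.        ,   1.        ]]), 'position': array([-0.08360039,  0.62989209,  0.55930501]), 'orientation': array([-0.86624769,  2.30107862, -1.282945  ])}
{'clock': 0.1, 'joint_pos': array([ 1.06911334e+00,  2.64687942e-01,  1.60519562e+00,  3.12144574e-06,
        1.27370501e+00, -3.69308411e-02]), 'joint_velocities': array([-1.15337713e-05, -2.98341414e-03, -3.57075136e-03,  4.28277035e-04,
       -1.08570686e-04, -9.12510423e-04]), 'tau': array([ 1.43998870e-03, -5.03619790e+01, -3.58070076e+01,  7.28950230e-02,
        2.32594565e-02, -7.09588676e-05]), 'tool_pos': array([0.30225471, 0.60284701, 0.23752827]), 'tcp_rot': array([-7.23356677e-01, -3.05663148e+00,  3.02041655e-03]), 'contact_force': array([0.96783795, 0.02178678, 0.81215929]), 'moment': array([-0.03678549, -0.03899981,  0.04941784]), 'grasp_force': 0.0, 'gripper_width': 0.08833992294218808}
```

View pics/scene0.png

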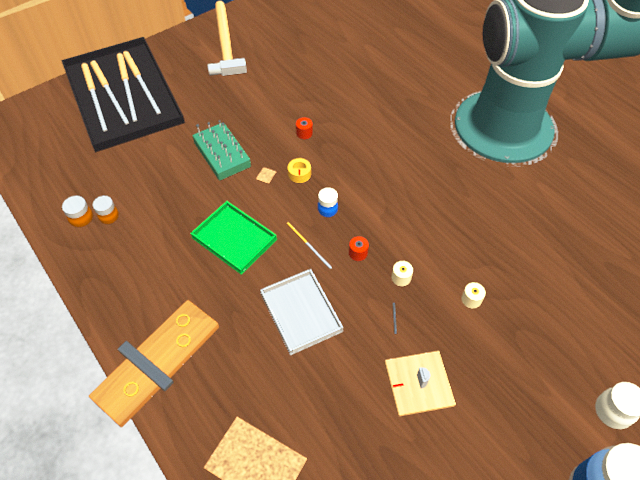

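View pics/side0.png

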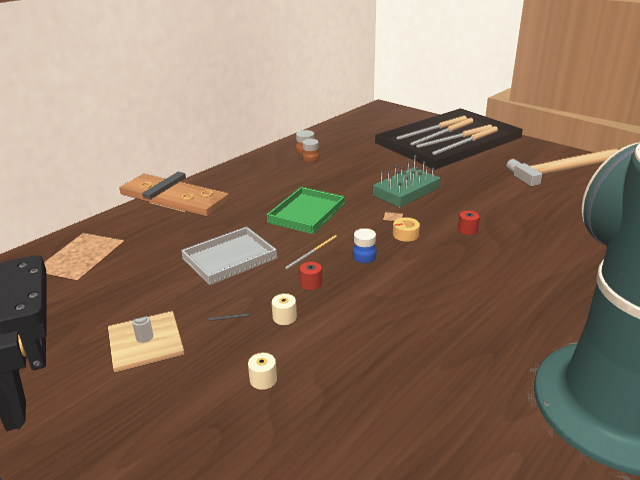

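Scene view: rubber drums are at (304,127) and (359,247), felt drums at (402,272) and (474,295). The collar is at (299,170), the jar at (328,202), the green tray at (234,237), the steel tray at (301,311), the bur block at (221,150) and the post at (424,377). The base's red mark is at (398,385). Next I'll measure using the depth cloud.

```bash
cat > h.py <<'E'
import numpy as np,cv2
from scipy.spatial.transform import Rotation as R
def pose(c,st=None):
    if "position" in c: return R.from_rotvec(c["orientation"]).as_matrix(),np.array(c["position"])
    Rt=R.from_rotvec(st["tcp_rot"]).as_matrix(); T=c["T_tool_cam"]
    return Rt@T[:3,:3],Rt@T[:3,3]+st["tool_pos"]
def ray(c,px,z,st=None):   # pixel -> point on plane z
    Rm,p=pose(c,st); d=Rm@np.linalg.inv(c["intrinsics"])@np.array([px[0],px[1],1.]); return p+d*(z-p[2])/d[2]
def cloud(c,st=None):
    Rm,p=pose(c,st); v,u=np.mgrid[:480,:640]; z=c["z_map"]
    q=np.stack([u,v,np.ones_like(u)],-1)@np.linalg.inv(c["intrinsics"]).T*z[...,None]
    w=q@Rm.T+p; w[z==0]=np.nan; return w
def top(w,xy,r,z0,z1):   # circle of the top face near xy
    m=(np.hypot(w[...,0]-xy[0],w[...,1]-xy[1])<r)&(w[...,2]>z0)&(w[...,2]<z1)
    P=w[m]; (cx,cy),rr=cv2.minEnclosingCircle(P[:,:2].astype(np.float32)); return np.array([cx,cy]),rr,len(P),np.median(P[:,2])
E
python3 - <<'E'
from h import *
for n,D in (("scene",dict(rubA=((304,123),.032),rubB=((359,243),.032),feA=((403,268),.032),feB=((475,290),.032),collar=((299,166),.024),jar=((328,195),.048),post=((424,377),.045))),
            ("side",dict(rubA=((469,216),.032),rubB=((311,268),.032),feA=((284,300),.032),feB=((262,361),.032),collar=((406,225),.024),jar=((365,237),.048),post=((143,323),.045)))):
    c=dict(np.load(f"{n}0.npz")); w=cloud(c)
    for k,(px,z) in D.items():
        p=ray(c,px,z); print(n,k,p[:2].round(3),*[np.round(a,3) for a in top(w,p,.035,z-.004,z+.004)])
    if n=="scene":
        for k,P,z in (("green",[(229,203),(276,238),(241,271),(191,236)],.018),("steel",[(311,271),(342,326),(292,351),(262,292)],.018),("base",[(439,352),(455,405),(399,414),(386,358)],.01),("bur",[(194,138),(222,124),(249,158),(221,172)],.026)):
            Q=np.array([ray(c,p,z)[:2] for p in P]); print(k,Q.mean(0).round(3),np.linalg.norm(np.roll(Q,-1,0)-Q,axis=1).round(3),Q.round(3).tolist())
        a=ray(c,(403,384),.01);b=ray(c,(393,386),.01);print("mark",b-a,a)
E
```

```text
scene rubA [ 0.359 -0.246] [ 0.36  -0.244] 0.02 164 0.032
scene rubB [0.461 0.062] [0.464 0.064] 0.019 255 0.033
scene feA [0.433 0.151] [0.435 0.153] 0.019 271 0.032
scene feB [0.363 0.261] [0.365 0.263] 0.019 294 0.033
scene collar [ 0.435 -0.161] [ 0.437 -0.158] 0.025 288 0.024
scene jar [ 0.446 -0.051] [ 0.448 -0.05 ] 0.02 238 0.048
scene post [0.547 0.325] [0.545 0.321] 0.012 94 0.044
green [ 0.633 -0.099] [0.126 0.094 0.126 0.102] [[0.598, -0.171], [0.572, -0.048], [0.664, -0.027], [0.697, -0.148]]
steel [0.622 0.101] [0.122 0.096 0.125 0.097] [[0.563, 0.05], [0.586, 0.169], [0.681, 0.154], [0.658, 0.032]]
base [0.545 0.32 ] [0.091 0.091 0.095 0.09 ] [[0.484, 0.302], [0.526, 0.383], [0.607, 0.339], [0.562, 0.256]]
bur [ 0.535 -0.298] [0.069 0.116 0.066 0.114] [[0.567, -0.356], [0.498, -0.355], [0.505, -0.239], [0.571, -0.242]]
mark [ 0.0151562  -0.00732186  0.        ] [0.56911879 0.3068067  0.01      ]
side rubA [ 0.359 -0.244] [ 0.361 -0.248] 0.02 184 0.032
side rubB [0.462 0.062] [0.463 0.061] 0.019 263 0.032
side feA [0.435 0.148] [0.434 0.15 ] 0.02 316 0.032
side feB [0.365 0.258] [0.364 0.259] 0.019 471 0.032
side collar [ 0.434 -0.157] [ 0.436 -0.161] 0.026 277 0.024
side jar [ 0.44  -0.046] [ 0.447 -0.053] 0.02 231 0.048
side post [0.532 0.321] [0.544 0.318] 0.012 82 0.044
```

```bash
python3 - <<'E'
import cv2,numpy as np
im=cv2.imread("pics/scene0.png")
a=cv2.resize(im[145:225,260:360],(800,640),interpolation=2)[:560];b=im[340:420,375:475]
cv2.imwrite("pics/crop.png",np.hstack([cv2.resize(im[110:200,265:355],(400,400),interpolation=2),cv2.resize(b,(400,400),interpolation=2)]))
E
```

```text
(no output)
```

View pics/crop.png

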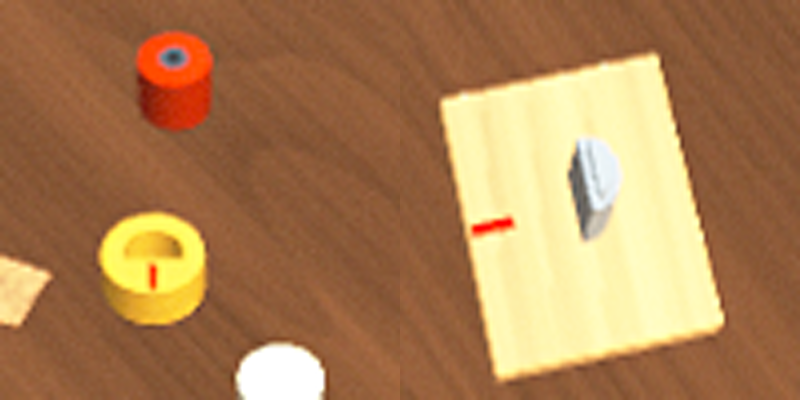

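The red marks show clearly in the crop: the collar's runs from (299.2,170) to (299.2,175) in the full image, and the base's is at (393–403,385). Next I'll use the wrist camera over the post and then the collar, keeping the same tool yaw relative to each mark so tool-frame calibration errors cancel.

```bash
cat >> h.py <<'E'
def down(yaw): return (R.from_euler('z',yaw)*R.from_rotvec([np.pi,0,0])).as_rotvec()
E
python3 - <<'E'
from h import *
from cell import manip,cams,inverse_kinematics as ik
c=dict(np.load("scene0.npz")); a=ray(c,(299.2,169.9),.024); b=ray(c,(299.2,175),.024); d=b-a
yc=np.arctan2(d[1],d[0]); print("collar yaw",yc,a)
s=manip.state(); print("tool x",R.from_rotvec(s["tcp_rot"]).as_matrix()[:,0])
yp=-.46
for off in np.arange(-3,3.2,.4):
    q1=ik([.545,.32,.03],down(yp+off)); q2=ik([.437,-.159,.01],down(yc+off))
    print(round(off,1),*[None if q is None else q[[0,5]].round(2) for q in (q1,q2)])
print(cams.capture("wrist")["T_tool_cam"].round(3))
E
```

```text
collar yaw 0.9375744184099105 [ 0.44112071 -0.15205042  0.024     ]
tool x [-8.93932234e-01  4.48202137e-01  7.66750292e-05]
-3.0 [ 0.49 -0.76] None
-2.6 [ 0.49 -1.16] None
-2.2 [ 0.49 -1.56] [-0.4   2.43]
-1.8 [ 0.49 -1.96] [-0.4   2.03]
-1.4 [ 0.49 -2.36] [-0.4   1.63]
-1.0 None [-0.4   1.23]
-0.6 None [-0.4   0.83]
-0.2 None [-0.4   0.43]
0.2 [0.49 2.32] [-0.4   0.03]
0.6 [0.49 1.92] [-0.4  -0.37]
1.0 [0.49 1.52] [-0.4  -0.77]
1.4 [0.49 1.12] [-0.4  -1.17]
1.8 [0.49 0.72] [-0.4  -1.57]
2.2 [0.49 0.32] [-0.4  -1.97]
2.6 [ 0.49 -0.08] [-0.4  -2.37]
3.0 [ 0.49 -0.48] None
[[ 0.001 -0.946 -0.325  0.084]
 [ 1.     0.     0.001  0.   ]
 [-0.001 -0.325  0.946 -0.145]
 [ 0.     0.     0.     1.   ]]
```

```bash
python3 - <<'E'
from h import *
from cell import manip,cams
for n,p,y in (("post",[.545,.32,.15],-.46+1.4),("collar",[.437,-.159,.15],.9375+1.4)):
    manip.move_pose(p,down(y)); manip.dwell(.2); s=manip.state(); c=cams.capture("wrist"); print(n,s["clock"],s["tool_pos"])
    cv2.imwrite(f"pics/w_{n}.png",c["image"]); np.savez(f"w_{n}.npz",tool_pos=s["tool_pos"],tcp_rot=s["tcp_rot"],**c)
a,b=[cv2.imread(f"pics/w_{n}.png") for n in("post","collar")]
cv2.imwrite("pics/w2.png",np.hstack([a,b])[:, :]if 0 else cv2.resize(np.vstack([a[60:420],b[60:420]]),(533,600)))
E
```

```text
post 1.775 [0.54472287 0.32105246 0.1503547 ]
collar 4.0 [ 0.43730028 -0.15863141  0.14999978]
```

View pics/w_post.png

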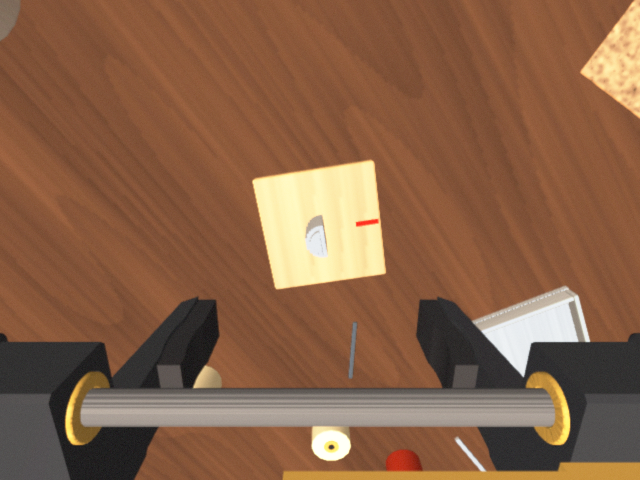

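View pics/w_collar.png

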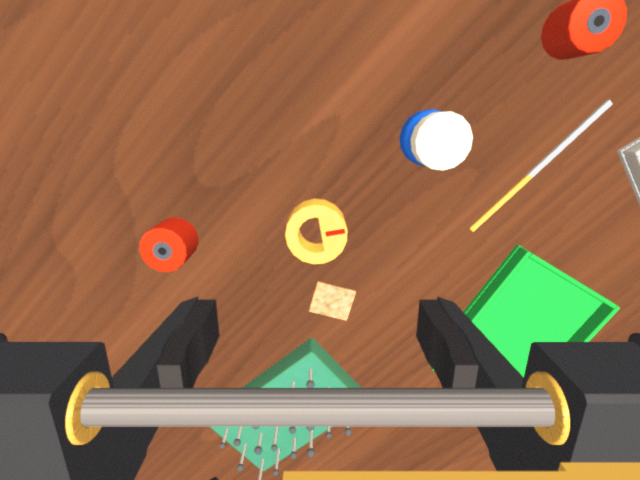

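Wrist views: the base's corners are at (253,180), (373,161), (385,272) and (276,289), with its mark at (356,224)–(378,222). The collar is centred near (317,232), with its mark at (327,234)–(344,232). The bench under the gripper paths is clear.

```bash
python3 - <<'E'
from h import *
out={}
for n,z in (("post",.01),("collar",.024)):
    c=dict(np.load(f"w_{n}.npz")); w=cloud(c,c); im=c["image"].astype(int)
    red=(im[...,2]>150)&(im[...,1]<60)&(im[...,0]<60); red[:150]=0; red[300:]=0; red[:,:320]=0;red[:,400:]=0
    v,u=np.nonzero(red); P=np.array([ray(c,(a,b),z,c)[:2] for a,b in zip(u,v)]); C=P.mean(0); d=np.linalg.svd(P-C)[2][0]
    if n=="post":
        Q=np.array([ray(c,p,z,c)[:2] for p in [(253,180),(373,161),(385,272),(276,289)]]); ctr=Q.mean(0); print(np.linalg.norm(np.roll(Q,-1,0)-Q,axis=1))
        e1=Q[1]-Q[0]+Q[2]-Q[3]; e2=Q[0]-Q[3]+Q[1]-Q[2]; print("edge yaws",np.arctan2(e1[1],e1[0]),np.arctan2(e2[1],e2[0])-np.pi/2)
        m=(np.hypot(*(w[...,:2]-ctr).transpose(2,0,1))<.03)&(w[...,2]>.043)&(w[...,2]<.05);P2=w[m][:,:2]
        f=e1/np.linalg.norm(e1); l=np.array([-f[1],f[0]]); q=(P2-ctr)@np.c_[f,l]; print("tip extents (x -9..-1, y +-9):",q.min(0),q.max(0),np.median(w[m][:,2]))
        m=(np.abs(w[...,2]-.01)<.002)&(np.hypot(*(w[...,:2]-ctr).transpose(2,0,1))<.07)
        r=cv2.minAreaRect((w[m][:,:2]*1000).astype(np.float32)); print("rect",r)
    else:
        ctr,rr,k,zz=top(w,(.437,-.159),.035,.021,.027); print(ctr,rr,k,zz)
        im2=c["image"].copy()
    if d@(C-ctr)<0:d=-d
    v2=C-ctr; print(n,ctr,len(P),"mark yaw PCA",np.arctan2(d[1],d[0]),"from centre",np.arctan2(v2[1],v2[0]),np.linalg.norm(v2))
E
```

```text
[0.0915457  0.09111885 0.09173351 0.09235385]
edge yaws -0.4662351687522351 -0.47285907332019095
tip extents (x -9..-1, y +-9): [-0.00897062 -0.00943916] [-0.00105214  0.0078813 ] 0.04423322600131571
rect ((547.843994140625, 318.41815185546875), (93.70790100097656, 93.63093566894531), 62.822689056396484)
post [0.54817273 0.31887824] 44 mark yaw PCA -0.4650778679678877 from centre -0.4880986832283423 0.03546503345998006
[ 0.43885398 -0.16036519] 0.023939652368426323 2220 0.02326652424874731
collar [ 0.43885398 -0.16036519] 11 mark yaw PCA 0.934332770901092 from centre 0.974028233935512 0.014105422625157257
```

```bash
cat >> h.py <<'E'
def lower(manip,xy,z0,z1,step=.002,fmax=8):
    """step down until z1 or contact; returns reached z and force"""
    manip.dwell(.2); f0=manip.state()["contact_force"].copy()
    z=z0
    while z>z1+1e-6:
        z=max(z1,z-step); manip.move_linear([*xy,z],rate=.04)
        f=manip.state()["contact_force"]-f0
        if f[2]>fmax or np.hypot(f[0],f[1])>15: return z,f
    return z,f
E
python3 - <<'E'
from h import *
from cell import manip,cams
c=[.4389,-.1604]; y=.95+np.pi/2; p=[.548,.3184]; yp=-.469+np.pi/2
manip.set_gripper(.072,40)
manip.move_pose([*c,.10],down(y)); manip.move_linear([*c,.03],rate=.2); manip.move_linear([*c,.004],rate=.08)
print(manip.state()["contact_force"])
manip.set_gripper(.03,40); s=manip.state(); print(s["gripper_width"],s["grasp_force"],s["tool_pos"])
manip.move_linear([*c,.12]); manip.move_pose([*p,.12],down(yp)); manip.move_linear([*p,.056],rate=.15)
manip.dwell(.2); print(manip.state()["tool_pos"],manip.state()["gripper_width"])
im=cams.capture("wrist")["image"]; cv2.imwrite("pics/held.png",im)
print(lower(manip,p,.056,.036,.002)); print(manip.state()["clock"],manip.state()["tool_pos"])
E
```

```text
[-0.36769547  0.08009804 -0.02714652]
0.046065062103303064 39.99797032740389 [ 0.4391763 -0.1605394  0.0043586]
[0.54920296 0.31895122 0.05767469] 0.04647095919712685
(0.036, array([-1.23186787,  0.58171359, -0.23649985]))
12.7167 [0.54786263 0.31833679 0.03577712]
```

The collar reached 32 mm, below the post's 41 mm shoulder, with no contact force, so it's on the post. I'll keep lowering it onto the base.

```bash
python3 - <<'E'
from h import *
from cell import manip,cams
p=[.548,.3184]
print(lower(manip,p,.036,.0148,.003)); print(manip.state()["tool_pos"],manip.state()["contact_force"])
manip.set_gripper(.075); manip.dwell(.1)
manip.move_linear([*p,.15],rate=.25); manip.dwell(.1)
s=manip.state(); c=cams.capture("wrist"); cv2.imwrite("pics/seated.png",c["image"])
w=cloud(c,s); print(top(w,p,.035,.026,.04),s["clock"])
E
```

```text
(0.0148, array([-1.66950834, -0.01698253,  0.6775414 ]))
[0.54786155 0.31832044 0.01465304] [-3.03566805 -0.91981654 -2.69956782]
(array([0.5491873 , 0.31945693]), 0.023995764553546906, 2688, np.float64(0.03318945648531657)) 16.4
```

View pics/seated.png

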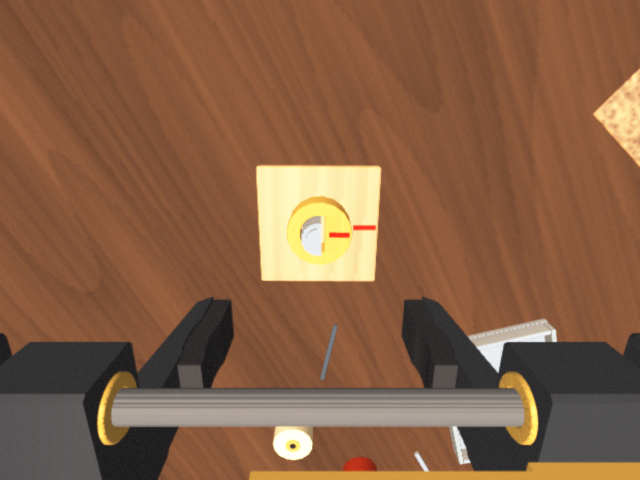

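The collar is seated: its top measures about 33 mm (the same sensor read 23.3 mm for it on the bench), and the marks at (340,235) and (364,228) are parallel. Now the drums.

```bash
python3 - <<'E'
from h import *
from cell import manip,cams
G=(np.array([.633,-.099]),.21); S=(np.array([.622,.101]),-.18)
for n,d,(t,ty),o in (("feB",(.3650,.2610),G,.023),("feA",(.4350,.1515),G,-.023),("rubB",(.4640,.0625),S,.023),("rubA",(.3620,-.2460),S,-.023)):
    y=ty+np.pi; q=t+o*np.array([np.cos(ty),np.sin(ty)]); rv=down(y)
    manip.set_gripper(.062,20); manip.move_pose([*d,.11],rv); manip.move_linear([*d,.03],rate=.25); manip.move_linear([*d,.006],rate=.1)
    manip.set_gripper(.02,20); g=manip.state()["gripper_width"]
    if not .03<g<.042: print(n,"BAD GRASP",g); break
    manip.move_linear([*d,.12],rate=.25); manip.move_pose([*q,.12],rv); manip.move_linear([*q,.032],rate=.2)
    r=lower(manip,q,.032,.0115,.003,6); g2=manip.state()["gripper_width"]
    manip.set_gripper(.062); manip.move_linear([*q,.12],rate=.25)
    print(n,g,g2,r,manip.state()["clock"])
manip.move_pose([.40,.25,.25],down(np.pi))
c=cams.capture("scene"); cv2.imwrite("pics/end.png",cv2.resize(c["image"][90:420,170:500],(600,600)))
w=cloud(c)
for n,(t,ty),o in (("feB",G,.023),("feA",G,-.023),("rubB",S,.023),("rubA",S,-.023)):
    q=t+o*np.array([np.cos(ty),np.sin(ty)]); print(n,q,top(w,q,.028,.028,.042))
print("jar",top(w,(.448,-.05),.035,.044,.052))
E
```

```text
feB 0.03532045889857258 0.035458145877944 (0.0115, array([ 0.13621046, -0.72836245, -0.66094338])) 26.075
feA 0.03562942532620984 0.03543027209814714 (0.0115, array([-0.38983719, -1.24318102, -0.50622826])) 34.4
rubB 0.03561039926110454 0.03556769248791168 (0.0115, array([-0.47134743, -0.13226087, -0.38426934])) 41.95
rubA 0.03552276898802362 0.03523519519450621 (0.0115, array([ 1.18849549, -1.25766076,  0.81560481])) 51.0417
feB [ 0.65549471 -0.09420542] (array([ 0.65409189, -0.09081972]), 0.019216550514101982, 285, np.float64(0.03614483470386198))
feA [ 0.61050529 -0.10379458] (array([ 0.61014038, -0.10089258]), 0.01931915618479252, 270, np.float64(0.0362219240011209))
rubB [0.6446284  0.09688232] (array([0.64438123, 0.09945513]), 0.018811210989952087, 341, np.float64(0.035955460818401064))
rubA [0.5993716  0.10511768] (array([0.60338813, 0.10556425]), 0.023899251595139503, 333, np.float64(0.03631063034083748))
jar (array([ 0.44629809, -0.04988113]), 0.019150733947753906, 236, np.float64(0.04831260187438047))
```

View pics/end.png

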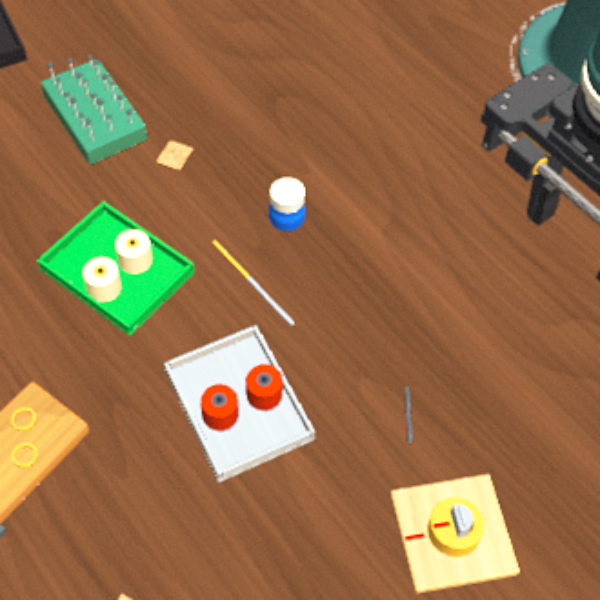

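The final picture shows all four drums upright inside their trays: felts at (102,280) and (133,251), rubbers at (220,407) and (265,387). Their tops measure about 36 mm, so they rest on the tray floors. The collar is seated at (457,525) and the jar hasn't moved.

```bash
python3 -c "
from cell import order
print(order.close_job())"
```

```text
the job is handed in; nothing more can be done
None
```

The job is handed in at about 52 s of the 115 s, no verdict returned: both felt drums stand in the green tray, both rubber drums in the steel tray, the collar is seated on the D-post with its marks aligned, and the jar stayed put.

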